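# Snap the retaining clip into the turntable's spindle groove

### The arm

A 6-joint arm with a two-finger parallel gripper is mounted at the origin on a cart in front of the work surface, level with it; the furniture and walls round the work are solid. World frame = base frame: x ahead of the robot, y to its left, z up, the work surface at z = 0. Lengths are in m, angles in rad, forces in N, time in s.
With the tool pointing down it reaches from about 0.275 to 0.775 m from the base axis. Payload 14.6 kg.
Tool frame: the origin (TCP) lies midway between the tips of the shut fingers; the grasp point (between the pads) lies 19 mm behind it; z points along the fingers, y is the line along which they close (so a half turn about z gives the same grasp; the last joint's range is limited). The gripper opens to 85 mm and grips with 20 to 120 N. Pads are 22 mm wide; open, the fingers measure 114 mm over their backs; the gripper's body (76 mm by 85 mm) begins 54 mm behind the grasp point. The pads swing forward as they close: fully open they stand 13 mm farther back than shut.
Start: joints at [1.166, 0.263, -0.048, 1.259, 0, 1.415], TCP at [0.13, 0.509, 0.231] pointing down, gripper open.
Joint ranges: [-2.65, 2.65], [-0.89, 1.7], [-1.18, 1.37], [-2.13, 2.11], [-1.35, 1.29], [-3.14, 3.14]. Speed limits (rad/s): [1.89, 1.89, 2.57, 2.79, 3.14, 3.14].

### API

Orientations are given as a unit quaternion [w, x, y, z].
In Python, from station import * gives the robot as it stands. The module is installed in compiled form; this text tells all that it offers.
- The arm moves only by the tool step_arm, never from a script. Its argument "rows" is one flat list of numbers, 6 for each row, row after row: the shift along the tool's x, y, z in m, then the turn, a rotation vector about the tool's x, y, z in degrees. In form: [x, y, z, wx, wy, wz, x, y, z, wx, wy, wz, ...]. A call has exactly 5 rows; each row is the pose to reach, as a shift and turn from the pose commanded when the call began, along the tool's axes at that moment; what a row does not reach only later rows make up. A row lasts 1/12 s, in which the tool goes at most 41.7 mm and 7.16 degrees, less where a joint would pass 70% of its speed; a pose out of reach is approached as far as the arm can. A call with a gripper value outside its range is refused whole. "jaw" is the finger opening in m, from 0 to 0.0854, set as the call begins (left out, the last holds). The fingers move at their own pace and stop on an object; the grip force is fixed at half the most. Time passes only in rows, so rows that repeat a pose let the fingers close, or fill a call up. It gives the time, the measured TCP pose, the force, the opening and the grip force at its end, in the units of the state.
- get_state(): the state, without advancing time (a new reading comes with each control period).
- read_camera(name): name is "side" or "top"; returns (picture, depth): 400x640x3 uint8, red, green, blue; 400x640 float32, m along the optical axis (not along the pixel's ray), 0 where there is no reading.
- get_calibration(name): a dict with "fx", "fy", "cx", "cy" (pixels), "k1" (the pictures are not rectified: a ray, as slopes to the right and down, at radius r is drawn at 1 + k1 r^2 times it, then the intrinsics apply), "rvec" (rotation vector, rad) and "tvec" (3), from world to camera coordinates, as OpenCV has them. Camera axes: x right, y down, z forward; pixel columns grow to the right and rows downward; lengths in m; the calibration is good to about 2 mm. A picture is of the moment at which its call begins. get_calibration takes no time and is no camera call.
- finish_job(): hands the job in; it is judged then, once.
The state is a dict: "t": time; "joints": joint angles; "qd": joint speeds; "tau": joint torques, N m; "tool_pos": TCP position; "tcp_rot": TCP orientation; "contact_force": force on the tool from outside, world axes, zero at the start; "torque": the same for the moment, N m; "grip_width": finger opening in m; "finger_force": force on a finger pad.
Only numpy, scipy, OpenCV 4.12 (cv2) and the standard library are available. Lean on these libraries where they do the work, as an engineer would, in place of code of your own. Each camera call takes 0.05 s, during which the arm holds its last target. There are 200 camera calls.

### The job

Secure the disc of the small turntable: take the brass clip from the black mat and lay it flat on the blue disc, clear of the spindle, with its open mouth toward the spindle, and let go of it. Then push it sideways with the orange-handled fork, never with the fingers, until it snaps fully home in the spindle's groove. Put the fork back flat inside its grey tray and leave everything else on the bench where it is.

Things in the scene. Friction and masses are not known exactly. Their poses are not given: they have to be found in the camera images.
- turntable: Fixed turntable: grey base plate 100x100 mm on four feet, above it a blue round disc 120 mm across whose flat top is 30 mm over the bench, and in its centre an upright steel spindle. Origin: under the centre, on the bench; z up. It does not turn.
- groove (a point): Point on the spindle's axis at the level of the disc's top (30 mm over the bench). From there up 8 mm runs the groove: a round neck 16 mm across; above the groove is the spindle's head, 26 mm across, top 52 mm over the bench. The groove can be entered from any side, and the head keeps the clip from dropping on from above.
- clip: Loose brass-coloured split clip, 6 mm thick, 55 g, flat on the black mat. Origin: ring centre, on the underside; +x points out of its open mouth. Solid back bar x = -18 to -8 mm, y = +-18 mm. Two curved sprung jaws, 34 mm wide over all, reach to x = 11 mm, with round noses at x = 7, y = +-8 mm that leave an 11 mm mouth. Seated, its origin lies on the spindle's axis.
- clip_back (a point): middle of the clip's back bar (clip frame x = -13, z = 3 mm): the place to grip, across the bar's flat ends 36 mm apart along the clip's y. The jaw noses meet the spindle's neck when the clip's origin is 14 mm from the axis; pushing on from there takes 8 to 15 N, then it snaps in.
- clip_jaw_left (a joint): opening of the clip's jaw on its +y side, rad: 0 relaxed and closed (against a stop), grows as it is spread (about 0.13 while passing the neck), springs back
- clip_jaw_right (a joint): the same for the jaw on the -y side
- fork: Loose fork tool flat in the grey tray, 140 g: orange handle bar 100 mm long (x = -50 to 50), 16 mm wide, 24 mm high; ahead of it a flat steel fork, 6 mm thick: 55 mm wide yoke, two tines ending at x = 95 mm, slot between them 40 mm wide with its root at x = 80 mm. Origin: under the handle's middle, on the underside; +x from handle to tines.
- fork_root (a point): middle of the fork slot's root (where the clip's back bar bears), 80 mm ahead of the fork's origin, 3 mm above its underside
- mat: fixed black rubber mat 120x110 mm, 3 mm thick, where the clip starts; origin under its centre
- tray: fixed shallow grey tray, 200 (x) by 110 (y) mm outside, walls 4 mm thick and 14 mm high, floor 4 mm over the bench; origin under its centre; home of the fork, which starts with its origin about 22 mm behind the tray's centre (-x)
- rf_module: bystander, to be left alone: small blue circuit module with a white can, 42x72x15 mm
- attenuator: bystander, to be left alone: black ribbed attenuator cylinder, 32x77x32 mm
- fan: bystander, to be left alone: black square fan, 40x40x10 mm, in front of the turntable
- ferrite: bystander, to be left alone: black ferrite block, 20x32x18 mm, in front of the turntable
- cutters: bystander, to be left alone: side cutters with red handles, 58x134x20 mm
- solder_reel: bystander, to be left alone: green-white solder reel, 60 mm across, 29 high
- flux_pot: bystander, to be left alone: yellow-lidded pot, 41 mm across, 22 high

How it is judged:
By the outcome, as a careful person would: the job done as asked, in the order asked, and still so for the second after the job is handed in, with the robot touching nothing.
It also fails if it takes over 58 s, if anything falls off the work surface, if the arm or the gripper's body presses on something with over 40 N, if the wrist force passes 120 N, or if a joint passes its speed limit or range.

## Working session

There is one attempt and no reset: what is moved stays moved. The work goes in short steps, Python scripts to look and compute and a tool call to move; the robot and the scene stay as the last step left them, time stands still between calls to the robot, and variables do not carry over. Pictures are saved under pics/ and viewed, at most 10 in all, crops included, and the job is handed in when it is done.

Besides the shell and the picture viewer there is one more tool, called after "Request:" by a JSON object that holds its "name" and its "arguments", one argument or row to a line. step_arm: Moves the arm, as the interface text tells. Its arguments: {"type":"object","properties":{"rows":{"type":"array","items":{"type":"number"}},"jaw":{"type":"number"}},"required":["rows"]}

```bash
mkdir -p pics; cat > h.py <<'E'
from station import *
import numpy as np, cv2
from scipy.spatial.transform import Rotation as R
def cal(n):
    c=get_calibration(n);K=np.array([[c["fx"],0,c["cx"]],[0,c["fy"],c["cy"]],[0,0,1.]])
    return K,np.array([c["k1"],0,0,0,0.]),R.from_rotvec(np.ravel(c["rvec"])).as_matrix(),np.ravel(c["tvec"])
def px2w(n,uv,z):
    "pixels -> world on plane z"
    K,D,M,t=cal(n);p=cv2.undistortPoints(np.array(uv,float).reshape(-1,1,2),K,D)[:,0]
    d=np.c_[p,np.ones(len(p))]@M;o=-M.T@t
    return o+d*((z-o[2])/d[:,2])[:,None]
def dep(n,uv,dp):
    K,D,M,t=cal(n);uv=np.array(uv,float);p=cv2.undistortPoints(uv.reshape(-1,1,2),K,D)[:,0]
    zz=dp[uv[:,1].astype(int),uv[:,0].astype(int)]
    return (np.c_[p,np.ones(len(p))]*zz[:,None]-t)@M
def snap(n,f,crop=None,s=1):
    im,d=read_camera(n)
    np.savez("pics/"+f+".npz",im=im,d=d)
    if crop: u,v,w,h=crop;im=im[v:v+h,u:u+w]
    cv2.imwrite("pics/"+f+".png",cv2.resize(im[:,:,::-1],None,fx=s,fy=s,interpolation=cv2.INTER_CUBIC));return d
E
python3 - <<'E'
from h import *
snap("top","t0",None,1.25);snap("side","s0",None,1.25)
for n in("top","side"):
    K,D,M,t=cal(n);print(n,-M.T@t,M[2],K[0,0])
s=get_state();print(s)
E
```

```text
top [ 0.36043909 -0.06389786  1.26565958] [ 0.17270934 -0.01127545 -0.98490829] 487.72106785201794
side [ 0.46098178 -1.01122193  0.79319796] [ 0.07096974  0.78293279 -0.61804494] 496.05225495927186
{'t': 0.1, 'joints': array([ 1.16571563e+00,  2.63473100e-01, -4.88195634e-02,  1.25940710e+00,
        4.06585812e-06,  1.41550535e+00]), 'qd': array([-6.09372840e-04, -1.77880864e-04,  9.64355500e-04,  2.03634847e-04,
        5.24111496e-05,  1.33887042e-03]), 'tau': array([ 4.93867366e-03, -6.38579035e+01,  3.85064578e+01,  9.93185589e-03,
       -3.62341768e-05,  2.10040582e-05]), 'tool_pos': array([0.12968986, 0.50849756, 0.230894  ]), 'tcp_rot': array([-1.26869509e-04,  1.24570403e-01,  9.92210669e-01, -4.33541910e-04]), 'contact_force': array([-0.29991111,  0.15435923,  0.4909623 ]), 'torque': array([0.01411961, 0.00266361, 0.0108218 ]), 'finger_force': 0.0, 'grip_width': 0.08551270401219366}
```

View pics/t0.png

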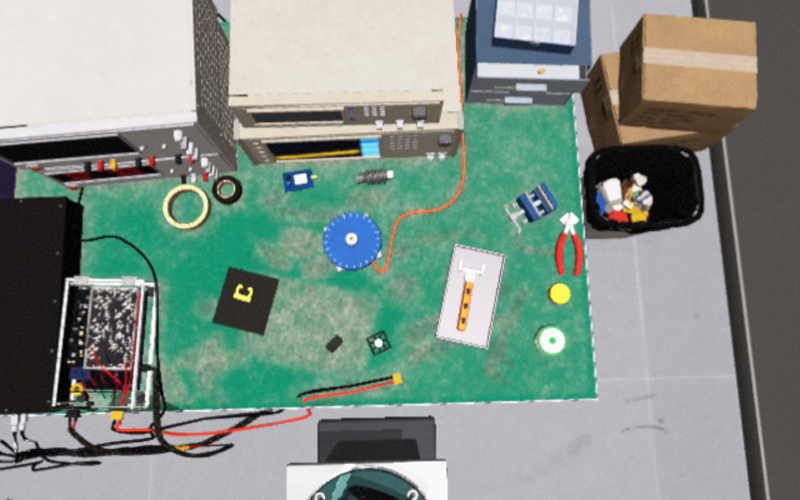

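View pics/s0.png

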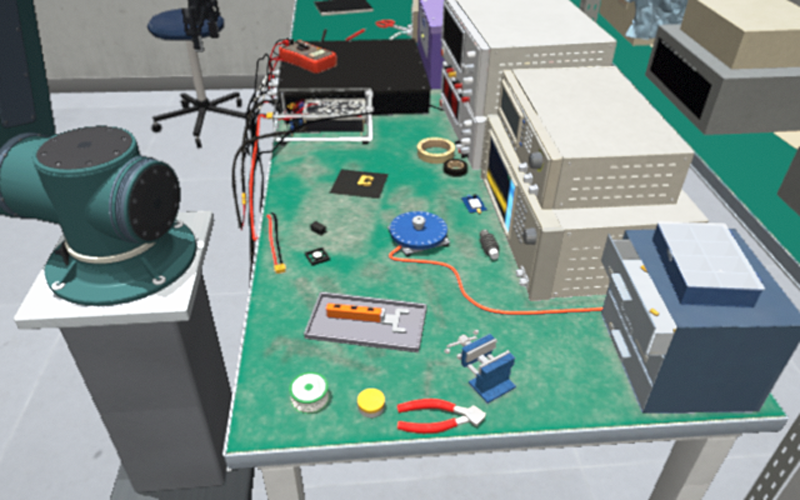

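The top view shows the clip on the mat at about (243,292), mouth unclear; the disc at (352,240) with its spindle; and the fork in the tray, handle (463,310) and tines (472,268). The side view shows the same layout. Next I'll enlarge crops from the saved images.

```bash
python3 - <<'E'
from h import *
im=np.load("pics/t0.npz")["im"];c=cv2.INTER_CUBIC
def cr(im,u,v,w,h,s): return cv2.resize(im[v:v+h,u:u+w,::-1],(w*s,h*s),interpolation=c)
a=cr(im,168,210,58,60,6);b=cr(im,250,162,64,60,6);d=cr(im,346,192,64,90,6)
o=np.zeros((600,800,3),np.uint8)
o[:360,:348]=a;o[:540,410:794]=d
cv2.imwrite("pics/c1.png",o)
K,D,M,t=cal("top");print(M)
s=np.load("pics/s0.npz")["im"]
o=np.zeros((600,800,3),np.uint8)
o[:360,:384]=b
o[:320,390:790]=cr(s,260,130,50,40,8)
o[365:600,:]=0
x=cr(s,305,160,60,45,5);o[365:590,:300]=x
x=cr(s,240,230,105,53,4);o[365:577,310:730]=x
cv2.imwrite("pics/c2.png",o)
E
```

```text
[[-0.0275346  -0.99959896  0.00661528]
 [-0.9845879   0.02597654 -0.17295054]
 [ 0.17270934 -0.01127545 -0.98490829]]
```

View pics/c1.png

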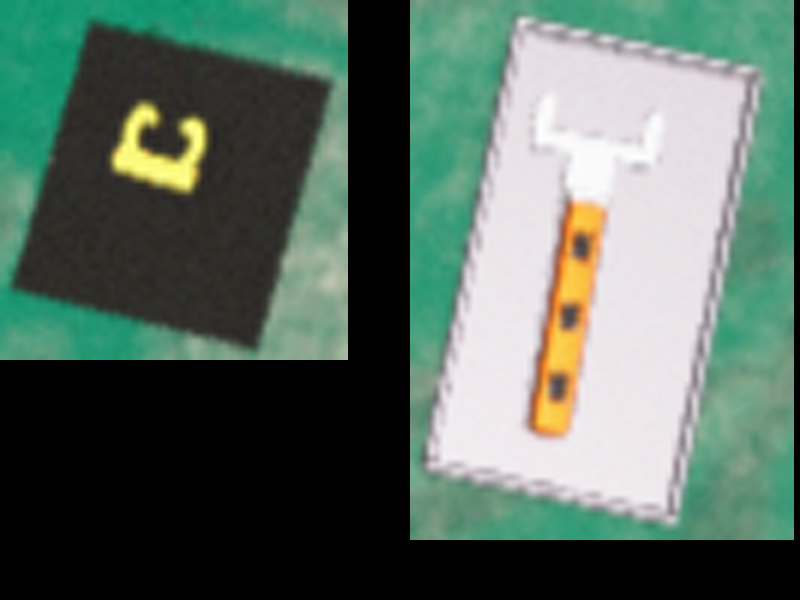

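View pics/c2.png

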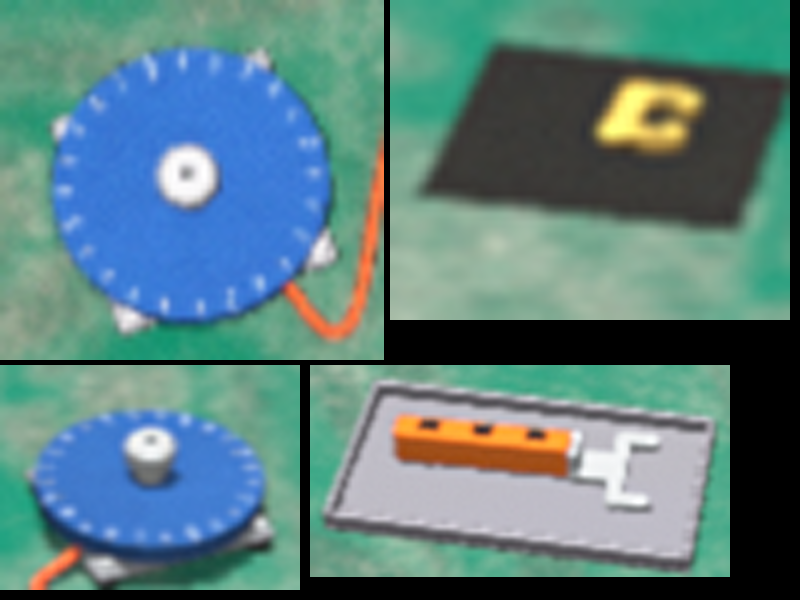

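The crops show the clip's back bar toward the robot (crop 1 around (155,175)) with its mouth up and slightly right. The fork's tines also point up-right, and the spindle head is at crop-2 (187,175). Now I'll measure with colour masks.

```bash
python3 - <<'E'
from h import *
im=np.load("pics/t0.npz")["im"]
def mask(im,lo,hi,u,v,w,h,n):
    m=np.zeros(im.shape[:2],np.uint8);m[v:v+h,u:u+w]=cv2.inRange(cv2.cvtColor(im,cv2.COLOR_RGB2HSV),lo,hi)[v:v+h,u:u+w]
    c=max(cv2.findContours(m,0,cv2.CHAIN_APPROX_NONE)[0],key=cv2.contourArea);k=np.zeros_like(m);cv2.drawContours(k,[c],-1,1,-1)
    return m,c[:,0]
for cam,f,b in (("top","t0",[(168,210,58,60),(346,192,64,90),(250,162,64,60)]),("side","s0",[(260,130,50,40),(240,230,105,53),(305,160,60,45)])):
    im=np.load(f"pics/{f}.npz")["im"]
    for nm,(lo,hi),z,bb in (("clip",((18,90,110),(40,255,255)),.009,b[0]),("fork",((5,150,120),(22,255,255)),.028,b[1]),("disc",((100,120,60),(125,255,255)),.03,b[2])):
        m,c=mask(im,lo,hi,*bb,nm)
        w=px2w(cam,c,z)[:,:2]*1000
        if nm=="disc": print(cam,nm,cv2.fitEllipse(w.astype(np.float32)))
        else:
            r=cv2.minAreaRect(w.astype(np.float32));print(cam,nm,r,cv2.boxPoints(r).round(1).tolist())
# fork features, top: slot root mid & tine tips (crop px /6 + offset)
P=lambda l,ou,ov,s=6:[((x+.5)/s+ou-.5,(y+.5)/s+ov-.5) for x,y in l]
print("fork rear/front handle mid", px2w("top",P([(550,433),(588,203)],346-410/6,192),.028)*1000)
print("tines",px2w("top",P([(546,96),(656,112)],346-410/6,192),.010)*1000)
print("root",px2w("top",P([(598,143)],346-410/6,192),.010)*1000)
print("tray corners",px2w("top",P([(518,18),(760,72),(675,520),(428,468)],346-410/6,192),.014)*1000)
print("mat",px2w("top",P([(92,22),(332,82),(258,348),(13,288)],168,210),.003)*1000)
print("clip bar ends",px2w("top",P([(117,158),(192,183)],168,210),.009)*1000)
print("clip jaw tips",px2w("top",P([(146,106),(200,120)],168,210),.009)*1000)
print("spindle top",px2w("top",P([(187,175)],250,162),.052)*1000, px2w("side",P([(151,440)],305,160-365/5,5),.052)*1000)
# base check of spindle from side: depth
E
```

```text
top clip ((494.9839172363281, 246.25320434570312), (37.87308120727539, 32.263675689697266), 70.26659393310547) [[473.3999938964844, 233.89999389648438], [503.79998779296875, 223.0], [516.5999755859375, 258.6000061035156], [486.20001220703125, 269.5]]
top fork ((453.85894775390625, -207.02088928222656), (15.048026084899902, 96.1651611328125), 77.8589096069336) [[405.29998779296875, -204.3000030517578], [499.29998779296875, -224.5], [502.3999938964844, -209.8000030517578], [408.3999938964844, -189.60000610351562]]
top disc ((593.595703125, 19.452495574951172), (116.49261474609375, 116.93572998046875), 59.359947204589844)
side clip ((492.4716491699219, 244.50491333007812), (46.30818176269531, 33.032352447509766), 72.07972717285156) [[469.6000061035156, 227.60000610351562], [501.1000061035156, 217.39999389648438], [515.2999877929688, 261.5], [483.8999938964844, 271.6000061035156]]
side fork ((452.156982421875, -220.88467407226562), (32.54568099975586, 97.0923080444336), 77.2752685546875) [[401.20001220703125, -226.10000610351562], [495.8999938964844, -247.5], [503.1000061035156, -215.699
[... 395 characters left out ...]
2910814 -226.47317213   10.        ]]
tray corners [[ 585.43532207 -193.75754748   14.        ]
 [ 558.86777603 -297.79437857   14.        ]
 [ 368.2279444  -250.83346373   14.        ]
 [ 392.84478173 -147.26610274   14.        ]]
mat [[550.3473874  278.95119856   3.        ]
 [521.29708757 174.46874128   3.        ]
 [407.81577963 205.29647846   3.        ]
 [436.10462978 310.38926266   3.        ]]
clip bar ends [[490.12069048 265.38163797   9.        ]
 [478.51341347 233.04459658   9.        ]]
clip jaw tips [[512.25049524 253.32883175   9.        ]
 [505.57181108 230.00162006   9.        ]]
spindle top [[593.98665683  19.53353598  52.        ]] [[594.37301338  19.04645464  52.        ]]
```

```bash
cat >> h.py <<'E'
def to(x,y,z,head,show=True):
    "mm, deg (heading of -tool x) -> shift in tool axes (mm) and rotvec (deg)"
    s=get_state();w,a,b,c=s["tcp_rot"];r=R.from_quat([a,b,c,w]);h=np.deg2rad(head)
    X=-np.array([np.cos(h),np.sin(h),0]);Z=np.array([0,0,-1.]);T=R.from_matrix(np.c_[X,np.cross(Z,X),Z])
    d=r.inv().apply(np.array([x,y,z])-s["tool_pos"]*1000);q=(r.inv()*T).as_rotvec(degrees=True)
    print("shift",d.round(1),"rot",q.round(2),"t",round(s["t"],2),"F",s["contact_force"].round(1),"w",round(s["grip_width"]*1000,1),"at",(s["tool_pos"]*1000).round(1))
E
python3 -c "
from h import *
to(485,249.7,60,-19.7)"
```

```text
shift [-408.3 -162.8  171. ] rot [-0.05 -0.01  5.39] t 0.1 F [-0.3  0.2  0.5] w 85.5 at [129.7 508.5 230.9]
```

Request:
{"name": "step_arm", "arguments": {
  "rows": [-0.04,-0.016,0,0,0,1,-0.08,-0.032,0,0,0,2,-0.12,-0.048,0,0,0,3,-0.16,-0.064,0,0,0,4,-0.2,-0.08,0,0,0,5.4],
  "jaw": 0.06
}}

```text
t: 0.52
tool_pos: [0.2991, 0.3844, 0.2312]
tcp_rot: [-0.0, 0.171, 0.985, -0.0]
contact_force: [-0.4, 1.2, -0.9]
grip_width: 0.0599
finger_force: 0.0
```

```bash
python3 -c "
from h import *
to(485,249.7,60,-19.7)"
```

```text
shift [-220.4  -64.1  171.2] rot [-0.01 -0.01 -0.03] t 0.52 F [-0.4  1.2 -0.9] w 59.9 at [299.1 384.4 231.2]
```

Request:
{"name": "step_arm", "arguments": {
  "rows": [-0.04,-0.012,0.01,0,0,0,-0.08,-0.024,0.04,0,0,0,-0.12,-0.036,0.07,0,0,0,-0.155,-0.048,0.1,0,0,0,-0.19,-0.056,0.13,0,0,0]
}}

```text
t: 0.93
tool_pos: [0.4389, 0.2815, 0.1203]
tcp_rot: [0.0, 0.171, 0.985, 0.0]
contact_force: [1.1, 0.8, -0.2]
grip_width: 0.0599
finger_force: 0.0
```

Request:
{"name": "step_arm", "arguments": {
  "rows": [-0.01,-0.003,0.02,0,0,0,-0.02,-0.006,0.04,0,0,0,-0.025,-0.007,0.04,0,0,0,-0.025,-0.007,0.04,0,0,0,-0.025,-0.007,0.04,0,0,0]
}}

```text
t: 1.35
tool_pos: [0.4592, 0.2684, 0.0823]
tcp_rot: [0.0, 0.171, 0.985, 0.0]
contact_force: [0.3, 0.1, 0.2]
grip_width: 0.06
finger_force: 0.0
```

```bash
python3 -c "
from h import *
to(485,249.7,3.5,-19.7)
snap('top','t1',(150,190,110,90),6)"
```

```text
shift [-30.6  -8.9  78.8] rot [ 0.03  0.02 -0.02] t 1.35 F [0.3 0.1 0.2] w 60.0 at [459.2 268.4  82.3]
```

View pics/t1.png

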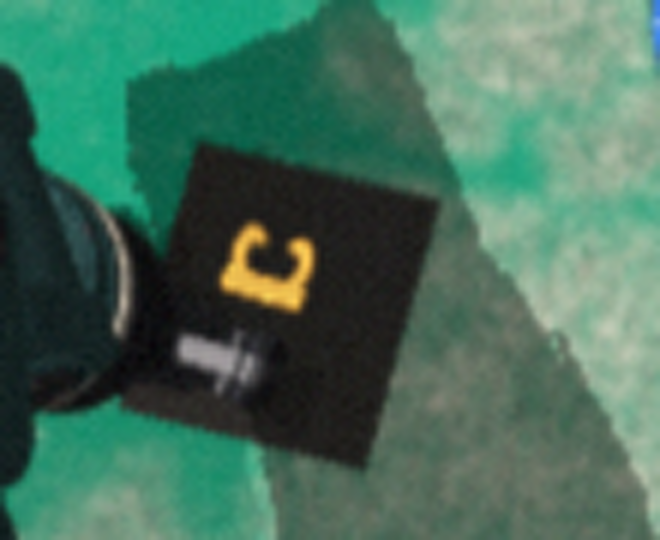

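The crop shows the clip unmoved at crop (268,268), with the gripper just behind it and over the mat at about (230,360). I'll go over the bar and descend.

Request:
{"name": "step_arm", "arguments": {
  "rows": [-0.015,-0.0045,0.015,0,0,0,-0.0306,-0.0089,0.03,0,0,0,-0.0306,-0.0089,0.045,0,0,0,-0.0306,-0.0089,0.055,0,0,0,-0.0306,-0.0089,0.06,0,0,0]
}}

```text
t: 1.82
tool_pos: [0.4842, 0.2498, 0.0211]
tcp_rot: [-0.0, 0.171, 0.985, -0.0]
contact_force: [-0.3, -0.1, 0.0]
grip_width: 0.0602
finger_force: 0.0
```

Request:
{"name": "step_arm", "arguments": {
  "rows": [0,0,0.002,0,0,0,0,0,0.004,0,0,0,0,0,0.004,0,0,0,0,0,0.004,0,0,0,0,0,0.004,0,0,0],
  "jaw": 0.048
}}

```text
t: 2.23
tool_pos: [0.485, 0.2495, 0.0179]
tcp_rot: [0.0, 0.171, 0.985, 0.0]
contact_force: [-0.1, -0.1, 1.1]
grip_width: 0.048
finger_force: 0.0
```

```bash
python3 -c "
from h import *
to(485,249.7,3.5,-19.7)
snap('side','s1',(250,110,90,70),6)"
```

```text
shift [ 0.1  0.1 14.4] rot [ 0.03  0.04 -0.  ] t 2.23 F [-0.1 -0.1  1.1] w 48.0 at [485.  249.5  17.9]
```

View pics/s1.png

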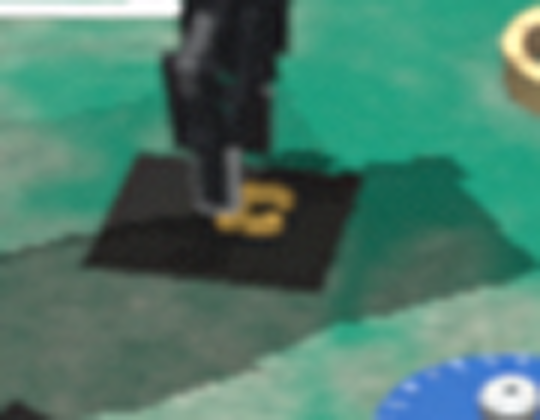

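The side crop shows the near finger (215,210) in front of the back bar and level with it, and the jaws at (265,205) are free. I'll descend and close.

Request:
{"name": "step_arm", "arguments": {
  "rows": [0,0,0.004,0,0,0,0,0,0.008,0,0,0,0,0,0.011,0,0,0,0,0,0.0135,0,0,0,0,0,0.0135,0,0,0]
}}

```text
t: 2.7
tool_pos: [0.4845, 0.2492, 0.0031]
tcp_rot: [-0.0, 0.171, 0.985, -0.0]
contact_force: [-0.9, 0.0, -0.0]
grip_width: 0.0482
finger_force: 0.0
```

Request:
{"name": "step_arm", "arguments": {
  "rows": [0,0,0,0,0,0,0,0,0,0,0,0,0,0,0,0,0,0,0,0,0,0,0,0,0,0,0,0,0,0],
  "jaw": 0.03
}}

```text
t: 3.12
tool_pos: [0.4848, 0.2493, 0.0041]
tcp_rot: [0.0, 0.171, 0.985, -0.0]
contact_force: [-1.9, -0.9, 6.2]
grip_width: 0.0322
finger_force: 59.2
```

Request:
{"name": "step_arm", "arguments": {
  "rows": [0,0,-0.006,0,0,0,0,0,-0.02,0,0,0,0,0,-0.04,0,0,0,0,0,-0.06,0,0,0,0,0,-0.06,0,0,0]
}}

```text
t: 3.53
tool_pos: [0.4865, 0.2499, 0.0674]
tcp_rot: [0.002, 0.171, 0.985, 0.001]
contact_force: [1.4, 1.6, 0.7]
grip_width: 0.0322
finger_force: 59.6
```

```bash
python3 -c "
from h import *
a=snap('side','s2',(255,90,80,70),5)
snap('top','t2',(150,190,90,90),5)
a=cv2.imread('pics/s2.png');b=cv2.imread('pics/t2.png')
o=np.zeros((450,800,3),np.uint8);o[:350,:400]=a;o[:450,400:]=b[:,:400]
cv2.imwrite('pics/c3.png',o)
to(536,31.8,80,-12)
"
```

```text
shift [-121.2 -187.8  -15.5] rot [ 0.05  0.07 -7.71] t 3.63 F [ 0.3 -0.6 -1.8] w 32.0 at [485.3 249.5  64.5]
```

View pics/c3.png

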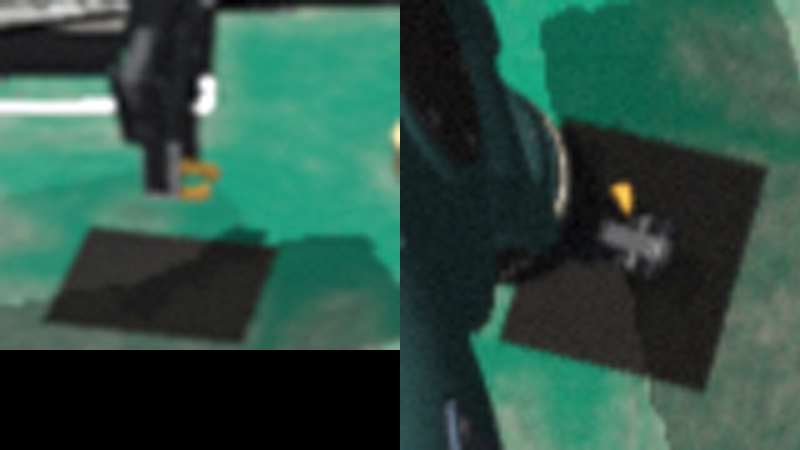

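The clip is lifted and level in the grip, with its jaws at (200,180) in the left crop, and the mat is empty. I'll carry it to the disc.

Request:
{"name": "step_arm", "arguments": {
  "rows": [-0.025,-0.035,-0.004,0,0,-1.6,-0.05,-0.07,-0.008,0,0,-3.2,-0.075,-0.105,-0.012,0,0,-4.8,-0.095,-0.14,-0.0155,0,0,-6.4,-0.115,-0.17,-0.0155,0,0,-7.7]
}}

```text
t: 4.05
tool_pos: [0.5355, 0.0484, 0.079]
tcp_rot: [-0.0, 0.104, 0.995, -0.0]
contact_force: [0.9, -0.2, -0.1]
grip_width: 0.0324
finger_force: 59.7
```

Request:
{"name": "step_arm", "arguments": {
  "rows": [0,0,0,0,0,0,0,0,0,0,0,0,0,0,0,0,0,0,0,0,0,0,0,0,0,0,0,0,0,0]
}}

```text
t: 4.47
tool_pos: [0.5353, 0.0516, 0.079]
tcp_rot: [-0.0, 0.104, 0.995, 0.0]
contact_force: [-0.2, -0.3, -0.7]
grip_width: 0.0326
finger_force: 59.7
```

```bash
python3 -c "
from h import *
to(545.1,29.9,45,-12)
"
```

```text
shift [-14.1 -19.2  34. ] rot [ 0.   -0.04  0.07] t 4.47 F [-0.2 -0.3 -0.7] w 32.6 at [535.3  51.6  79. ]
```

Request:
{"name": "step_arm", "arguments": {
  "rows": [-0.007,-0.0095,0.005,0,0,0,-0.0141,-0.0192,0.015,0,0,0,-0.0141,-0.0192,0.025,0,0,0,-0.0141,-0.0192,0.034,0,0,0,-0.0141,-0.0192,0.034,0,0,0]
}}

```text
t: 4.88
tool_pos: [0.5446, 0.0285, 0.0431]
tcp_rot: [-0.001, 0.105, 0.994, -0.0]
contact_force: [-0.2, 0.8, -1.5]
grip_width: 0.0319
finger_force: 59.7
```

Request:
{"name": "step_arm", "arguments": {
  "rows": [0,0,0.003,0,0,0,0,0,0.006,0,0,0,0,0,0.009,0,0,0,0,0,0.011,0,0,0,0,0,0.011,0,0,0]
}}

```text
t: 5.3
tool_pos: [0.5454, 0.0289, 0.0341]
tcp_rot: [-0.0, 0.105, 0.995, 0.0]
contact_force: [0.3, 0.6, -1.0]
grip_width: 0.0321
finger_force: 59.7
```

Request:
{"name": "step_arm", "arguments": {
  "rows": [0,0,0.0007,0,0,0,0,0,0.0014,0,0,0,0,0,0.002,0,0,0,0,0,0.002,0,0,0,0,0,0.002,0,0,0]
}}

```text
t: 5.72
tool_pos: [0.5456, 0.0288, 0.0324]
tcp_rot: [0.0, 0.105, 0.995, 0.0]
contact_force: [0.3, 0.4, -0.4]
grip_width: 0.0321
finger_force: 59.7
```

```bash
python3 -c "
from h import *
to(545.1,29.9,31.1,-12)
a=snap('side','s3',(305,130,80,75),5)
snap('top','t3',(240,150,80,75),5)
a=cv2.imread('pics/s3.png');b=cv2.imread('pics/t3.png')
cv2.imwrite('pics/c4.png',np.hstack([a,b]))
"
```

```text
shift [0.7 1.  1.3] rot [ 0.    0.   -0.01] t 5.72 F [ 0.3  0.4 -0.4] w 32.1 at [545.6  28.8  32.4]
```

View pics/c4.png

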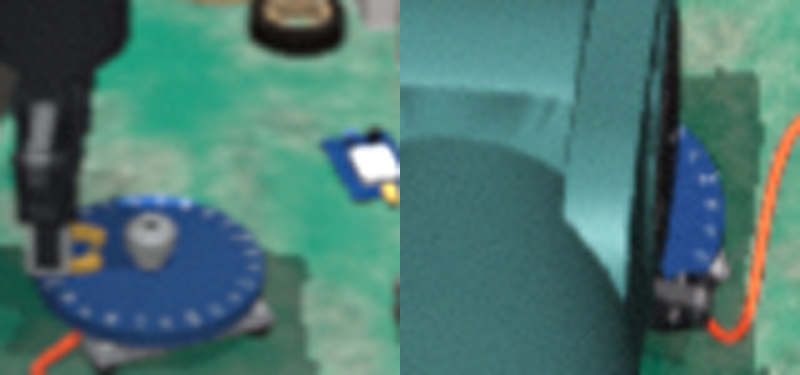

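The side crop shows the clip (88,248) just above the disc with its mouth toward the spindle (150,240). I'll lower it gently until it touches.

Request:
{"name": "step_arm", "arguments": {
  "rows": [0.0003,0.0005,0.0005,0,0,0,0.0007,0.001,0.001,0,0,0,0.0007,0.001,0.0013,0,0,0,0.0007,0.001,0.0013,0,0,0,0.0007,0.001,0.0013,0,0,0]
}}

```text
t: 6.23
tool_pos: [0.5451, 0.03, 0.0312]
tcp_rot: [0.0, 0.105, 0.995, 0.0]
contact_force: [-1.0, 0.2, 4.1]
grip_width: 0.0322
finger_force: 60.5
```

Request:
{"name": "step_arm", "arguments": {
  "rows": [0,0,0.0003,0,0,0,0,0,0.0006,0,0,0,0,0,0.0006,0,0,0,0,0,0.0006,0,0,0,0,0,0.0006,0,0,0]
}}

```text
t: 6.65
tool_pos: [0.5451, 0.03, 0.031]
tcp_rot: [0.0, 0.105, 0.995, 0.0]
contact_force: [-3.9, 0.8, 12.8]
grip_width: 0.032
finger_force: 61.9
```

Request:
{"name": "step_arm", "arguments": {
  "rows": [0,0,-0.0005,0,0,0,0,0,-0.0005,0,0,0,0,0,-0.0005,0,0,0,0,0,-0.0005,0,0,0,0,0,-0.0005,0,0,0],
  "jaw": 0.056
}}

```text
t: 7.07
tool_pos: [0.545, 0.0299, 0.0308]
tcp_rot: [-0.0, 0.105, 0.995, -0.0]
contact_force: [-0.7, 0.1, 0.4]
grip_width: 0.056
finger_force: 0.0
```

Request:
{"name": "step_arm", "arguments": {
  "rows": [0,0,-0.01,0,0,0,0,0,-0.04,0,0,0,0,0,-0.08,0,0,0,0,-0.02,-0.09,0,0,0,0,-0.05,-0.09,0,0,0]
}}

```text
t: 7.48
tool_pos: [0.5366, -0.0184, 0.1249]
tcp_rot: [0.003, 0.103, 0.995, -0.0]
contact_force: [0.7, 0.2, -0.0]
grip_width: 0.0556
finger_force: 0.0
```

```bash
python3 -c "
from h import *
g=(454+8*.978, -207.7-8*.21)
print(g);to(*g,110,-12.1)
"
```

```text
(461.824, -209.38)
shift [  34.1 -202.3   14.6] rot [0.03 0.34 0.26] t 7.48 F [ 0.7  0.2 -0. ] w 55.6 at [536.6 -18.4 124.9]
```

Request:
{"name": "step_arm", "arguments": {
  "rows": [0.007,-0.04,0.003,0,0,0,0.014,-0.08,0.006,0,0,0,0.021,-0.12,0.01,0,0,0,0.028,-0.16,0.014,0,0,0,0.034,-0.19,0.014,0,0,0],
  "jaw": 0.034
}}

```text
t: 7.9
tool_pos: [0.4605, -0.2001, 0.1072]
tcp_rot: [-0.0, 0.105, 0.994, -0.0]
contact_force: [-0.0, 0.5, -1.0]
grip_width: 0.0341
finger_force: 0.0
```

Request:
{"name": "step_arm", "arguments": {
  "rows": [0,0,0,0,0,0,0,0,0,0,0,0,0,0,0,0,0,0,0,0,0,0,0,0,0,0,0,0,0,0]
}}

```text
t: 8.32
tool_pos: [0.4623, -0.1968, 0.1071]
tcp_rot: [0.0, 0.104, 0.995, 0.0]
contact_force: [-0.0, -0.3, 0.7]
grip_width: 0.034
finger_force: 0.0
```

```bash
python3 -c "
from h import *
to(461.8,-209.4,40,-12.1)
snap('top','t4');snap('side','s4')
im=np.load('pics/t4.npz')['im'];s=np.load('pics/s4.npz')['im']
f=lambda a,k:cv2.resize(a[:,:,::-1],None,fx=k,fy=k,interpolation=2)
a=f(im[162:222,250:314],6);b=f(s[150:210,305:365],6)
h=max(a.shape[0],b.shape[0]);cv2.imwrite('pics/c5.png',np.hstack([a,b]))
hs=cv2.cvtColor(im,cv2.COLOR_RGB2HSV);m=cv2.inRange(hs,(18,90,80),(40,255,255))[162:222,250:314]
v,u=np.nonzero(m);print(len(u));c=np.c_[u+250,v+162]
r=cv2.minAreaRect((px2w('top',c,.036)[:,:2]*1000).astype(np.float32));print(r)
"
```

```text
shift [ -2.1 -12.4  67.1] rot [0.   0.01 0.18] t 8.32 F [-0.  -0.3  0.7] w 34.0 at [ 462.3 -196.8  107.1]
58
((553.0397338867188, 28.461139678955078), (30.436853408813477, 24.44530487060547), 75.22721099853516)
```

View pics/c5.png

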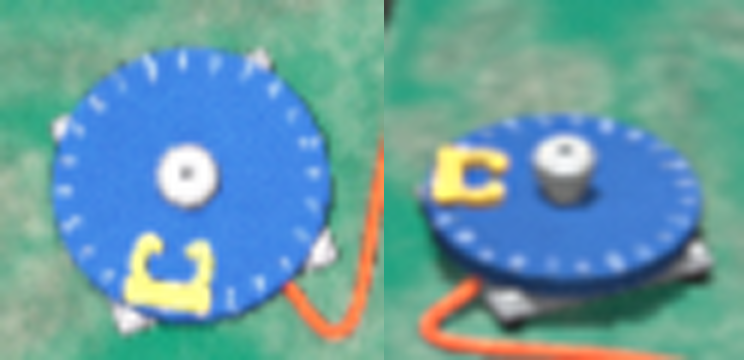

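The crop shows the clip flat on the disc, back bar at (168,298) and mouth toward the spindle (187,175), clear of it and released. Next is the fork.

Request:
{"name": "step_arm", "arguments": {
  "rows": [-0.0021,-0.0124,0.01,0,0,0.1,-0.0021,-0.0124,0.03,0,0,0.1,-0.0021,-0.0124,0.055,0,0,0.1,-0.0021,-0.0124,0.07,0,0,0.1,-0.0021,-0.0124,0.07,0,0,0.1]
}}

```text
t: 8.83
tool_pos: [0.4598, -0.2096, 0.0339]
tcp_rot: [-0.002, 0.105, 0.994, 0.001]
contact_force: [-0.9, 0.1, -0.7]
grip_width: 0.034
finger_force: 0.0
```

Request:
{"name": "step_arm", "arguments": {
  "rows": [0,0,0.007,0,0,0,0,0,0.014,0,0,0,0,0,0.021,0,0,0,0,0,0.027,0,0,0,0,0,0.028,0,0,0]
}}

```text
t: 9.25
tool_pos: [0.4611, -0.2102, 0.0081]
tcp_rot: [-0.0, 0.105, 0.994, 0.0]
contact_force: [0.4, -0.2, -0.3]
grip_width: 0.034
finger_force: 0.0
```

```bash
python3 -c "
from h import *
to(461.8,-209.4,7.5,-12.1)
"
```

```text
shift [-0.6  0.9  0.6] rot [ 0.02 -0.04 -0.01] t 9.25 F [ 0.4 -0.2 -0.3] w 34.0 at [ 461.1 -210.2    8.1]
```

Request:
{"name": "step_arm", "arguments": {
  "rows": [0,0.0005,0,0,0,0,0,0.0005,0,0,0,0,0,0.0005,0,0,0,0,0,0.0005,0,0,0,0,0,0.0005,0,0,0,0],
  "jaw": 0.008
}}

```text
t: 9.67
tool_pos: [0.4616, -0.2099, 0.0092]
tcp_rot: [0.0, 0.105, 0.994, -0.0]
contact_force: [-0.3, -0.7, 2.4]
grip_width: 0.0148
finger_force: 59.0
```

Request:
{"name": "step_arm", "arguments": {
  "rows": [0,0,0,0,0,0,0,0,-0.004,0,0,0,0,0,-0.015,0,0,0,0,0,-0.035,0,0,0,0,0,-0.055,0,0,0]
}}

```text
t: 10.08
tool_pos: [0.461, -0.2095, 0.0644]
tcp_rot: [-0.001, 0.106, 0.994, 0.0]
contact_force: [1.2, -0.5, -1.1]
grip_width: 0.0145
finger_force: 58.7
```

```bash
python3 -c "
from h import *
h=np.deg2rad(-12.1);d=np.array([np.cos(h),np.sin(h)])
g=np.array([594,19.5])-d*(18+80+62-8)
print(g);to(*g,65,-12.1)
snap('top','t5');snap('side','s5',(230,170,130,100),6)
im=np.load('pics/t5.npz')['im'];m=cv2.inRange(cv2.cvtColor(im,cv2.COLOR_RGB2HSV),(5,150,120),(22,255,255))[180:300,330:420]
v,u=np.nonzero(m);print(len(u))
"
```

```text
[445.37694801  51.36202156]
shift [ 70.  251.8  -0.3] rot [ 0.03 -0.08 -0.01] t 10.08 F [ 1.2 -0.5 -1.1] w 14.5 at [ 461.  -209.5   64.4]
0
```

View pics/s5.png

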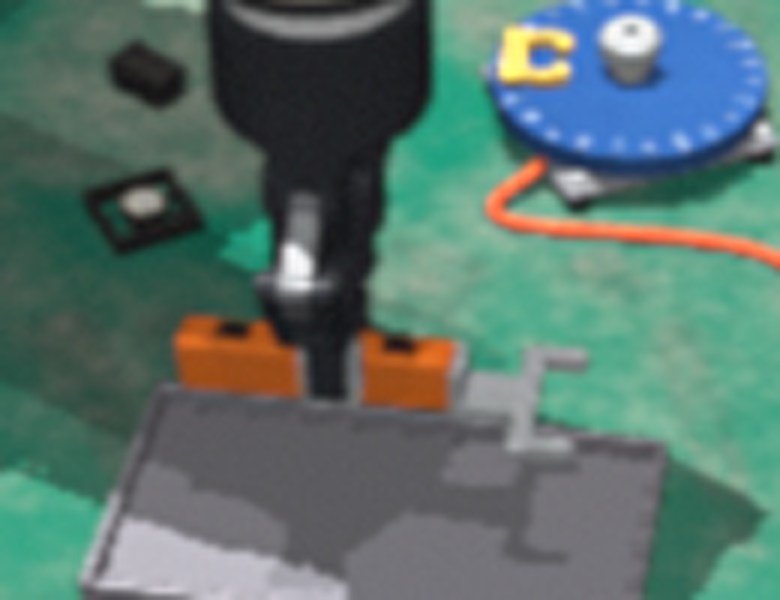

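The side crop shows the fork lifted level, tines at (555,400), and the clip and bystanders undisturbed. I'll carry it to the start of the push; from here I check by numbers only.

Request:
{"name": "step_arm", "arguments": {
  "rows": [0.01,0.036,-0.005,0,0,0,0.02,0.072,-0.005,0,0,0,0.03,0.108,-0.005,0,0,0,0.04,0.144,-0.005,0,0,0,0.05,0.18,-0.005,0,0,0]
}}

```text
t: 10.6
tool_pos: [0.4496, -0.0218, 0.0686]
tcp_rot: [-0.0, 0.106, 0.994, 0.0]
contact_force: [0.9, 0.3, -1.0]
grip_width: 0.0144
finger_force: 58.9
```

Request:
{"name": "step_arm", "arguments": {
  "rows": [0.009,0.03,0,0,0,0,0.018,0.06,0,0,0,0,0.022,0.074,0,0,0,0,0.022,0.074,0,0,0,0,0.022,0.074,0,0,0]
}}

```text
$.rows: bad value
```

```bash
python3 -c "
from h import *
to(445.4,51.4,36.7,-12.1)
"
```

```text
shift [19.5 70.7 31.9] rot [ 0.   -0.02 -0.05] t 10.6 F [ 0.9  0.3 -1. ] w 14.4 at [449.6 -21.8  68.6]
```

Request:
{"name": "step_arm", "arguments": {
  "rows": [0.009,0.03,0,0,0,0,0.018,0.06,0,0,0,0,0.0195,0.0707,0,0,0,0,0.0195,0.0707,0,0,0,0,0.0195,0.0707,0,0,0,0]
}}

```text
t: 11.02
tool_pos: [0.4461, 0.0499, 0.0687]
tcp_rot: [-0.0, 0.105, 0.994, -0.0]
contact_force: [0.3, -1.0, -1.3]
grip_width: 0.0147
finger_force: 58.9
```

```bash
python3 -c "
from h import *
to(445.4,51.4,36.7,-12.1)
"
```

```text
shift [ 0.9  1.3 32. ] rot [-0.02 -0.01  0.07] t 11.02 F [ 0.3 -1.  -1.3] w 14.7 at [446.1  49.9  68.7]
```

Request:
{"name": "step_arm", "arguments": {
  "rows": [0.0009,0.0013,0.01,0,0,0,0.0009,0.0013,0.02,0,0,0,0.0009,0.0013,0.028,0,0,0,0.0009,0.0013,0.0315,0,0,0,0.0009,0.0013,0.0315,0,0,0]
}}

```text
t: 11.43
tool_pos: [0.4451, 0.0506, 0.0367]
tcp_rot: [-0.001, 0.106, 0.994, -0.0]
contact_force: [-0.3, 0.3, -1.3]
grip_width: 0.0142
finger_force: 58.9
```

Request:
{"name": "step_arm", "arguments": {
  "rows": [0,0,0,0,0,0,0,0,0,0,0,0,0,0,0,0,0,0,0,0,0,0,0,0,0,0,0,0,0,0]
}}

```text
t: 11.85
tool_pos: [0.4456, 0.0513, 0.0376]
tcp_rot: [0.0, 0.105, 0.994, -0.0]
contact_force: [-0.5, 0.4, -1.7]
grip_width: 0.015
finger_force: 58.9
```

```bash
python3 -c "
from h import *
to(445.4,51.3,36.7,-12.05)
# fork heading/position from the side & top camera: tine metal pixel depth heights
snap('top','t6');d=np.load('pics/t6.npz');im,dp=d['im'],d['d']
u,v=np.meshgrid(np.arange(250,314),np.arange(170,240));uv=np.c_[u.ravel(),v.ravel()]
w=px2w('top',uv,.037)*1000
I=im[uv[:,1],uv[:,0]].astype(int)
h=np.deg2rad(-12.05);D=np.array([np.cos(h),np.sin(h)]);N=np.array([-D[1],D[0]])
r=w[:,:2]-[594,19.5];a=r@D;n=r@N
hs=cv2.cvtColor(im,cv2.COLOR_RGB2HSV)[uv[:,1],uv[:,0]]
wh=(hs[:,1]<45)&(hs[:,2]>90)&(a<-45)&(abs(n)<45)
cl=(hs[:,0]>18)&(hs[:,0]<40)&(hs[:,1]>90)&(a<0)&(abs(n)<40)
for k,m in(('steel',wh),('clip',cl)):
    print(k,m.sum(),np.c_[a,n][m].mean(0).round(1) if m.any() else '',np.percentile(a[m],[3,97]).round(1) if m.any() else '',np.percentile(n[m],[3,97]).round(1) if m.any() else '')
"
```

```text
shift [ 0.2 -0.1  0.9] rot [ 0.    0.03 -0.06] t 11.85 F [-0.5  0.4 -1.7] w 15.0 at [445.6  51.3  37.6]
steel 30 [-74.5 -23.3] [-85.7 -61.8] [-26.7 -19.2]
clip 24 [-37.8 -12.3] [-50.  -27.4] [-16.9  -5.5]
```

Request:
{"name": "step_arm", "arguments": {
  "rows": [-0.004,0,0.0006,0,0,0,-0.009,0,0.0006,0,0,0,-0.014,0,0.0006,0,0,0,-0.019,0,0.0006,0,0,0,-0.022,0,0.0006,0,0,0]
}}

```text
t: 12.32
tool_pos: [0.468, 0.0465, 0.0368]
tcp_rot: [0.0, 0.106, 0.994, 0.0]
contact_force: [0.1, 0.3, -0.9]
grip_width: 0.014
finger_force: 58.9
```

Request:
{"name": "step_arm", "arguments": {
  "rows": [-0.002,0,0,0,0,0,-0.005,0,0,0,0,0,-0.008,0,0,0,0,0,-0.011,0,0,0,0,0,-0.014,0,0,0,0,0]
}}

```text
t: 12.73
tool_pos: [0.4809, 0.0437, 0.0368]
tcp_rot: [-0.0, 0.105, 0.994, -0.0]
contact_force: [-0.3, 0.3, 0.2]
grip_width: 0.0147
finger_force: 58.9
```

```bash
python3 -c "
from h import *
to(506,38.3,36.9,-12.05)
snap('side','s7');im=np.load('pics/s7.npz')['im'];hs=cv2.cvtColor(im,cv2.COLOR_RGB2HSV)
m=cv2.inRange(hs,(18,90,80),(40,255,255))[150:210,305:365];v,u=np.nonzero(m);print(len(u))
w=px2w('side',np.c_[u+305,v+150],.034)[:,:2]*1000
h=np.deg2rad(-12.05);D=np.array([np.cos(h),np.sin(h)]);r=w-[594,19.5]
print(np.percentile(r@D,[3,50,97]),np.percentile(r@[-D[1],D[0]],[3,50,97]))
"
```

```text
shift [-25.7  -0.   -0.1] rot [-0.   -0.01 -0.06] t 12.73 F [-0.3  0.3  0.2] w 14.7 at [480.9  43.7  36.8]
67
[-42.5643134  -31.60870808 -15.52986034] [-16.67977647   4.05823391  18.08689589]
```

Request:
{"name": "step_arm", "arguments": {
  "rows": [-0.003,0,0,0,0,0,-0.006,0,0,0,0,0,-0.009,0,0,0,0,0,-0.011,0,0,0,0,0,-0.012,0,0,0,0,0]
}}

```text
t: 13.2
tool_pos: [0.4926, 0.0412, 0.0368]
tcp_rot: [-0.0, 0.105, 0.994, 0.0]
contact_force: [-2.0, 0.6, 0.1]
grip_width: 0.0145
finger_force: 59.0
```

Request:
{"name": "step_arm", "arguments": {
  "rows": [-0.001,0,0,0,0,0,-0.002,0,0,0,0,0,-0.003,0,0,0,0,0,-0.004,0,0,0,0,0,-0.005,0,0,0,0,0]
}}

```text
t: 13.62
tool_pos: [0.4952, 0.0406, 0.0364]
tcp_rot: [-0.002, 0.105, 0.994, 0.0]
contact_force: [-10.6, 2.6, 4.0]
grip_width: 0.0145
finger_force: 59.6
```

Request:
{"name": "step_arm", "arguments": {
  "rows": [-0.001,0,0,0,0,0,-0.002,0,0,0,0,0,-0.003,0,0,0,0,0,-0.004,0,0,0,0,0,-0.005,0,0,0,0,0]
}}

```text
t: 14.03
tool_pos: [0.5013, 0.0393, 0.0367]
tcp_rot: [-0.001, 0.105, 0.994, 0.0]
contact_force: [-3.4, 0.8, 0.9]
grip_width: 0.0147
finger_force: 59.2
```

Request:
{"name": "step_arm", "arguments": {
  "rows": [-0.001,0,0,0,0,0,-0.002,0,0,0,0,0,-0.003,0,0,0,0,0,-0.004,0,0,0,0,0,-0.004,0,0,0,0,0]
}}

```text
t: 14.45
tool_pos: [0.5062, 0.0383, 0.0368]
tcp_rot: [-0.0, 0.106, 0.994, 0.0]
contact_force: [-1.9, -0.2, -0.4]
grip_width: 0.0148
finger_force: 59.0
```

```bash
cat > clip.py <<'E'
from h import *
import sys
to(506,38.3,36.9,-12.05)
for c,b,z in(('side',(150,210,305,365),.034),('top',(162,225,250,314),.036)):
    f=c+sys.argv[1];snap(c,f);im=np.load(f'pics/{f}.npz')['im'];hs=cv2.cvtColor(im,cv2.COLOR_RGB2HSV)
    m=cv2.inRange(hs,(18,90,80),(40,255,255))[b[0]:b[1],b[2]:b[3]];v,u=np.nonzero(m);print(c,len(u))
    if len(u)<5: continue
    w=px2w(c,np.c_[u+b[2],v+b[0]],z)[:,:2]*1000
    h=np.deg2rad(-12.05);D=np.array([np.cos(h),np.sin(h)]);r=w-[594,19.5]
    print(np.percentile(r@D,[3,50,97]).round(1),np.percentile(r@[-D[1],D[0]],[3,50,97]).round(1))
E
python3 clip.py 8
```

```text
shift [ 0.1 -0.  -0.1] rot [ 0.   -0.01 -0.06] t 14.45 F [-1.9 -0.2 -0.4] w 14.8 at [506.2  38.3  36.8]
side 37
[-16.6  -8.5   9.7] [-16.7  -9.5  11.6]
top 0
```

Request:
{"name": "step_arm", "arguments": {
  "rows": [-0.0005,0,0,0,0,0,-0.001,0,0,0,0,0,-0.0015,0,0,0,0,0,-0.0015,0,0,0,0,0,-0.0015,0,0,0,0,0]
}}

```text
t: 14.97
tool_pos: [0.5063, 0.0382, 0.0366]
tcp_rot: [-0.001, 0.105, 0.994, 0.0]
contact_force: [-7.0, 1.6, 2.6]
grip_width: 0.0144
finger_force: 59.4
```

Request:
{"name": "step_arm", "arguments": {
  "rows": [-0.0005,0,0,0,0,0,-0.0015,0,0,0,0,0,-0.002,0,0,0,0,0,-0.002,0,0,0,0,0,-0.002,0,0,0,0,0]
}}

```text
t: 15.38
tool_pos: [0.5065, 0.0382, 0.0362]
tcp_rot: [-0.003, 0.105, 0.994, 0.0]
contact_force: [-16.4, 3.9, 5.7]
grip_width: 0.0147
finger_force: 59.9
```

Request:
{"name": "step_arm", "arguments": {
  "rows": [0.005,0,0,0,0,0,0.015,0,0,0,0,0,0.03,0,0,0,0,0,0.05,0,0,0,0,0,0.064,0,0,0,0,0]
}}

```text
t: 15.8
tool_pos: [0.4453, 0.0513, 0.0368]
tcp_rot: [-0.0, 0.106, 0.994, -0.0]
contact_force: [0.3, -0.1, -1.5]
grip_width: 0.0144
finger_force: 58.9
```

Request:
{"name": "step_arm", "arguments": {
  "rows": [0.01,0,-0.01,0,0,0,0.01,0,-0.03,0,0,0,0.01,0,-0.04,0,0,0,0.01,0,-0.04,0,0,0,0.01,0,-0.04,0,0,0]
}}

```text
t: 16.22
tool_pos: [0.4374, 0.0531, 0.077]
tcp_rot: [0.001, 0.105, 0.994, 0.0]
contact_force: [-0.1, -0.7, -1.3]
grip_width: 0.0145
finger_force: 58.9
```

```bash
python3 clip.py 9; python3 -c "
from h import *
to(461.6,-209.7,72,-12.1)"
```

```text
shift [-70.1  -0.1  40.2] rot [ 0.01  0.1  -0.06] t 16.22 F [-0.1 -0.7 -1.3] w 14.5 at [437.4  53.1  77. ]
side 46
[-16.5  -8.2   9.3] [-18.3  -9.7   7.8]
top 59
[-16.4 -11.2   7.3] [-15.6  -7.1  15.7]
shift [ -79.4 -251.8    4.2] rot [-0.   -0.02 -0.02] t 16.32 F [ 0.6 -0.5 -1.3] w 14.7 at [436.8  53.1  76.2]
```

Request:
{"name": "step_arm", "arguments": {
  "rows": [-0.01,-0.036,0,0,0,0,-0.021,-0.072,0,0,0,0,-0.032,-0.108,0,0,0,0,-0.043,-0.144,0,0,0,0,-0.055,-0.18,0,0,0,0]
}}

```text
t: 16.73
tool_pos: [0.4525, -0.136, 0.076]
tcp_rot: [-0.001, 0.105, 0.994, 0.0]
contact_force: [1.0, -0.6, -2.1]
grip_width: 0.0145
finger_force: 59.0
```

Request:
{"name": "step_arm", "arguments": {
  "rows": [-0.01,-0.03,0,0,0,0,-0.02,-0.06,0,0,0,0,-0.0245,-0.0718,0,0,0,0,-0.0245,-0.0718,0,0,0,0,-0.0245,-0.0718,0,0,0,0]
}}

```text
t: 17.15
tool_pos: [0.4615, -0.2095, 0.0759]
tcp_rot: [-0.001, 0.106, 0.994, 0.0]
contact_force: [0.2, 1.1, -2.2]
grip_width: 0.0146
finger_force: 59.1
```

```bash
python3 -c "
from h import *
to(461.6,-209.7,9.2,-12.1)"
```

```text
shift [-0.2 -0.2 66.7] rot [ 0.05 -0.09 -0.08] t 17.15 F [ 0.2  1.1 -2.2] w 14.6 at [ 461.5 -209.5   75.9]
```

Request:
{"name": "step_arm", "arguments": {
  "rows": [0,0,0.012,0,0,0,0,0,0.028,0,0,0,0,0,0.044,0,0,0,0,0,0.056,0,0,0,0,0,0.06,0,0,0]
}}

```text
t: 17.57
tool_pos: [0.4609, -0.2075, 0.0151]
tcp_rot: [-0.001, 0.105, 0.994, 0.001]
contact_force: [-0.6, 0.5, -0.8]
grip_width: 0.0147
finger_force: 59.1
```

Request:
{"name": "step_arm", "arguments": {
  "rows": [0,0,0.0015,0,0,0,0,0,0.003,0,0,0,0,0,0.0045,0,0,0,0,0,0.006,0,0,0,0,0,0.006,0,0,0]
}}

```text
t: 17.98
tool_pos: [0.4622, -0.2098, 0.011]
tcp_rot: [0.0, 0.105, 0.994, -0.0]
contact_force: [-0.0, -0.1, -2.2]
grip_width: 0.0141
finger_force: 59.1
```

Request:
{"name": "step_arm", "arguments": {
  "rows": [0,0,0.0003,0,0,0,0,0,0.0006,0,0,0,0,0,0.0006,0,0,0,0,0,0.0006,0,0,0,0,0,0.0006,0,0,0]
}}

```text
t: 18.4
tool_pos: [0.4621, -0.2098, 0.0103]
tcp_rot: [0.0, 0.106, 0.994, -0.0]
contact_force: [-0.8, 0.2, -1.3]
grip_width: 0.015
finger_force: 59.1
```

Request:
{"name": "step_arm", "arguments": {
  "rows": [0,0,0.0005,0,0,0,0,0,0.001,0,0,0,0,0,0.0013,0,0,0,0,0,0.0013,0,0,0,0,0,0.0013,0,0,0]
}}

```text
t: 18.82
tool_pos: [0.4621, -0.2098, 0.0092]
tcp_rot: [0.0, 0.106, 0.994, -0.0]
contact_force: [-2.4, 0.7, 6.7]
grip_width: 0.0143
finger_force: 60.1
```

Contact made; I'll release and retreat.

Request:
{"name": "step_arm", "arguments": {
  "rows": [0,0,0,0,0,0,0,0,0,0,0,0,0,0,0,0,0,0,0,0,0,0,0,0,0,0,0,0,0,0],
  "jaw": 0.034
}}

```text
t: 19.23
tool_pos: [0.4621, -0.2098, 0.0089]
tcp_rot: [-0.0, 0.105, 0.994, 0.0]
contact_force: [0.4, 0.2, -0.1]
grip_width: 0.0335
finger_force: 0.0
```

Request:
{"name": "step_arm", "arguments": {
  "rows": [0,0,-0.01,0,0,0,0,0,-0.03,0,0,0,0,0,-0.07,0,0,0,0,0,-0.11,0,0,0,0,0,-0.15,0,0,0]
}}

```text
t: 19.65
tool_pos: [0.4616, -0.2094, 0.1607]
tcp_rot: [-0.0, 0.105, 0.994, 0.0]
contact_force: [1.3, -0.6, -0.4]
grip_width: 0.0343
finger_force: 0.0
```

Request:
{"name": "step_arm", "arguments": {
  "rows": [0.02,0,-0.02,0,0,0,0.05,0,-0.04,0,0,0,0.05,0,-0.04,0,0,0,0.05,0,-0.04,0,0,0,0.05,0,-0.04,0,0,0]
}}

```text
t: 20.07
tool_pos: [0.4134, -0.1994, 0.1987]
tcp_rot: [0.0, 0.106, 0.994, -0.0]
contact_force: [-0.6, 0.6, -0.1]
grip_width: 0.0339
finger_force: 0.0
```

```bash
python3 clip.py 10; python3 -c "
from h import *
a=np.load('pics/s0.npz')['im'];b=np.load('pics/side10.npz')['im'];s0=np.load('pics/t0.npz')['im'];
def box(im,c,lo,hi,b,z):
    m=cv2.inRange(cv2.cvtColor(im,cv2.COLOR_RGB2HSV),lo,hi)[b[1]:b[1]+b[3],b[0]:b[0]+b[2]];v,u=np.nonzero(m)
    if len(u)<9: return len(u)
    return len(u),cv2.minAreaRect((px2w(c,np.c_[u+b[0],v+b[1]],z)[:,:2]*1000).astype(np.float32))
for im in(a,b): print(box(im,'side',(5,150,80),(22,255,255),(240,230,105,53),.028))
d=np.abs(a.astype(int)-b).sum(2)>120
for n,r in dict(ferrite=(245,175,22,18),fan=(242,195,26,20),rf=(366,152,28,22),att=(380,182,24,30),reel=(228,295,40,40),pot=(282,308,30,28),cut=(314,315,80,35),mat=(262,134,50,26)).items():
    u,v,w,h=r;print(n,d[v:v+h,u:u+w].mean().round(3),end=' ')
"
```

```text
shift [-40.6 251.9 161.8] rot [-0.    0.02 -0.08] t 20.07 F [-0.6  0.6 -0.1] w 33.9 at [ 413.4 -199.4  198.7]
side 46
[-16.5  -8.2   9.3] [-18.3  -9.7   7.8]
top 57
[-16.4 -11.3   7.3] [-15.3  -6.6  15.7]
(429, ((452.156982421875, -220.88467407226562), (32.54568099975586, 97.0923080444336), 77.2752685546875))
(440, ((452.3778991699219, -219.577880859375), (34.15471649169922, 96.85399627685547), 78.03221893310547))
ferrite 0.449 fan 0.181 rf 0.0 att 0.0 reel 0.0 pot 0.0 cut 0.0 mat 0.178
```

```bash
python3 -c "
from h import *
print(finish_job())"
```

```text
the job is handed in; nothing more can be done
None
```

The clip is snapped home in the spindle's groove, pushed only with the fork, and the fork is back flat in its tray. The job was handed in at about 20 s; the arm was in front of the fan and ferrite in the last picture, so I couldn't confirm they hadn't moved, though nothing should have touched them.

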